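# Dock a square joint drive in its test cradle

## Robot

A 6-joint arm with a two-finger parallel gripper is mounted at the origin on the work surface. World frame = base frame: x ahead of the robot, y to its left, z up, the work surface at z = 0. Lengths are in m, angles in degrees, forces in N, time in s.
With the tool pointing down it reaches from about 0.4 to 0.825 m from the base axis. Payload 7 kg.
Tool frame: the origin (TCP) lies midway between the tips of the shut fingers; the grasp point (between the pads) lies 19 mm behind it; z points along the fingers, y is the line along which they close (so a half turn about z gives the same grasp; the last joint's range is limited). The gripper opens to 88 mm and grips with 3 to 60 N. Pads are 19 mm wide; open, the fingers measure 130 mm over their backs; the gripper's body (78 mm by 193 mm) begins 47 mm behind the grasp point.
Start: joints at [-50.758, 20.546, 0.682, 0, -70.136, -16.507], TCP at [0.261, -0.623, 0.196] pointing down, gripper open.
Joint ranges: [-176.03, 176.03], [-82.01, 121.73], [-58.28, 71.71], [-173.87, 95.51], [-174.79, -0.11], [-173.66, 173.66]. Speed limits (degrees/s): [136.94, 136.94, 172.46, 180, 180, 180].

## Interface

Orientations are given as [roll, pitch, yaw] about the fixed x, y, z axes, in that order (R = Rz(yaw) Ry(pitch) Rx(roll)).
In Python, from plant import ctrl gives the robot as it stands.
- The arm moves only by the tool arm_command, never from a script. Its argument "steps" is a list of rows, each an object with "translation": the shift along the tool's x, y, z in mm, a list of three; "rotation": the turn, a rotation vector about the tool's x, y, z in units of 5 degrees (1.0 is 5 degrees), a list of three; "claw": the finger opening in mm, from 0 to 87.6. In form: [{"translation": [x, y, z], "rotation": [rx, ry, rz], "claw": claw}, ...]. A call has 1 to 5 rows; each row is the pose to reach, as a shift and turn from the pose commanded when the call began, along the tool's axes at that moment; what a row does not reach only later rows make up. A row lasts 1/10 s, in which the tool goes at most 50 mm and 8.59 degrees, less where a joint would pass 70% of its speed; a pose out of reach is approached as far as the arm can. A call with a gripper value outside its range is refused whole. The fingers move at their own pace and stop on an object; the grip force is fixed at half the most. Time passes only in rows, so rows that repeat a pose let the fingers close. It gives the time, the measured TCP pose, the force, the opening and the grip force at its end, in the units of the state.
- ctrl.get_obs(): the state, without advancing time (a new reading comes with each control period).
- ctrl.snapshot(name): name is "scene" or "side" or "wrist"; returns (picture, depth): 400x640x3 uint8, red, green, blue; 400x640 float32, m along the optical axis (not along the pixel's ray), 0 where there is no reading.
- ctrl.calibration(name): a dict with "vertical_fov" (degrees; the focal length in pixels is half the picture's height over the tangent of half this angle, whatever the lens; pixels are square), "cx", "cy" (the principal point, pixels), "k1" (the pictures are not rectified: a ray, as slopes to the right and down, at radius r is drawn at 1 + k1 r^2 times it, then the intrinsics apply), "rvec" (rotation vector, rad) and "tvec" (3), from world to camera coordinates, as OpenCV has them; the wrist camera has in their place "hand_eye" (4x4, takes a point from camera to tool coordinates, whose origin is the TCP and whose axes are the flange's). Camera axes: x right, y down, z forward; pixel columns grow to the right and rows downward; lengths in m; the calibration is good to about 2 mm. A picture is of the moment at which its call begins: read the wrist's pose just before it. calibration takes no time and is no camera call.
- ctrl.close_job(): hands the job in; it is judged then, once.
The state is a dict: "clock": time; "joint_pos": joint angles; "qvel": joint speeds; "tau": joint torques, N m; "tool_pos": TCP position; "orientation": TCP orientation; "force": force on the tool from outside, world axes, zero at the start; "moment": the same for the moment, N m; "opening": finger opening in m; "gripper_force": force on a finger pad.
Only numpy, scipy, OpenCV 4.12 (cv2) and the standard library are available. Lean on these libraries where they do the work, as an engineer would, in place of code of your own. Each camera call takes 0.05 s, during which the arm holds its last target. There are 200 camera calls.

## Task

Turn the square black drive module until its flats are square to the jaws of the aluminium cradle and slide it along the desk, without lifting or tipping it, fully home against the cradle's back stop. Then swing the red gate fully closed behind it. Leave the robot hand, the mug and the screwdriver where they are.

Things in the scene. Friction and masses are not known exactly. Their poses are not given: they have to be found in the camera images.
- module_center (a point): Centre of the loose drive module (22 mm above its underside). Black square housing 96 x 96 x 44 mm, yellow stripe on its 4 like sides (any may face the back stop), round aluminium flange on top (86 mm across, 5 mm high). 0.5 to 0.8 kg. x and y are normal to its flats, z up. Starts 135 to 170 mm before the seat, 100 to 160 mm to its +y, 17 degrees or more out of square. Too wide to grip.
- seat (a point): Where module_center lies when the module is fully home, 22 mm above the desk; fixed to the cradle. x is the slide-in direction, y runs across the jaws, z up. In this frame: back stop face at x = +48 mm, jaw inner faces at y = +-52 mm (4 mm play a side), straight from x = -22 mm to the stop, flaring to +-61 mm at the mouth, x = -46 mm.
- dock: The fixed aluminium cradle, a U 36 mm tall without a floor (the module slides on the desk); jaws' outer faces at y = +-66 mm, low fixing feet to +-88 mm, closed end at x = +62 mm. Origin on the desk, 22 mm below seat; same axes as seat.
- gate (a joint): Angle (rad) of the red gate about its upright hinge. 0 = closed, across the mouth, 3 mm behind a module that is fully home (it cannot shut on one that is not). Grows as it swings outward; seen from above opening is counter-clockwise, closing clockwise. Stops at 0 and 2.6; starts at 1.75 to 2.4. Light friction, about 1 N at the knob; stays where left.
- gate_hinge (a point): Point on the gate's hinge axis, 60 mm above the desk; in the frame of seat at x = -56, y = -72 mm. Its axes turn with the gate: y points along the bar from hinge to knob, z up. The bar is 84 mm long, 10 mm thick, at heights 13 to 37 mm.
- gate_knob (a point): Point on the axis of the black upright knob on the gate, 60 mm above the desk and 70 mm from the hinge axis. The knob is a vertical cylinder 16 mm in diameter, its top 70 mm above the desk; it can be pushed from any side. With the gate closed it lies at x = -56, y = -2 mm in the frame of seat.
- bionic: Bystander: upright black robot hand on an 80 mm square base, 190 mm tall, loose; origin under its base.
- mug: Bystander: blue mug, 76 mm across, 90 mm tall, loose; origin under its centre.
- screwdriver: Bystander: screwdriver 160 mm long lying on the desk, loose; its x axis runs from handle to tip.
Not all that is in view belongs to the job. What is meant by the dock is not yellow, and is the smaller of those in its own colour.

How it is judged:
By the outcome, as a careful person would: the job done as asked, in the order asked, and still so for the second after the job is handed in, with the robot touching nothing.
It also fails if it takes over 66 s, if anything falls off the work surface, if the arm or the gripper's body presses on something with over 40 N, if the wrist force passes 120 N, or if a joint passes its speed limit or range.

## Working session

There is one attempt and no reset: what is moved stays moved. The work goes in short steps, Python scripts to look and compute and a tool call to move; the robot and the scene stay as the last step left them, time stands still between calls to the robot, and variables do not carry over. Pictures are saved under pics/ and viewed, at most 10 in all, crops included, and the job is handed in when it is done.

Besides the shell and the picture viewer there is one more tool, called after ">>>" by a JSON object that holds its "op" and its "data". arm_command: Moves the arm, as the interface text tells. Its arguments: {"type":"object","properties":{"steps":{"type":"array"}},"required":["steps"]}

```bash
mkdir -p pics; ls
cat > h.py <<'E'
import numpy as np, cv2
from plant import ctrl
from scipy.spatial.transform import Rotation as R
def K(c):
    f=200/np.tan(np.radians(c["vertical_fov"])/2); return f,c["cx"],c["cy"],c["k1"]
def pose(name):
    c=ctrl.calibration(name)
    if "rvec" in c:
        Rm=cv2.Rodrigues(np.array(c["rvec"],float))[0]; t=np.array(c["tvec"],float).ravel()
        return Rm.T,-Rm.T@t
    o=ctrl.get_obs(); T=np.array(c["hand_eye"]); Rt=R.from_euler("xyz",o["orientation"],degrees=True).as_matrix()
    return Rt@T[:3,:3], Rt@T[:3,3]+np.array(o["tool_pos"])
def slopes(name,px):
    f,cx,cy,k1=K(ctrl.calibration(name)); px=np.atleast_2d(np.array(px,float))
    d=(px-[cx,cy])/f; s=d.copy()
    for _ in range(30): s=d/(1+k1*(s**2).sum(1,keepdims=True))
    return s
def onplane(name,px,z,P=None):
    Rc,o=P or pose(name); s=slopes(name,px); r=np.c_[s,np.ones(len(s))]@Rc.T
    return o+r*((z-o[2])/r[:,2])[:,None]
def cloud(name,depth,P=None):
    Rc,o=P or pose(name); v,u=np.mgrid[:400,:640]; s=slopes(name,np.c_[u.ravel(),v.ravel()])
    return (o+(np.c_[s,np.ones(len(s))]*depth.reshape(-1,1))@Rc.T).reshape(400,640,3)
def snap(name,tag):
    P=pose(name); im,d=ctrl.snapshot(name); cv2.imwrite(f"pics/{tag}.png",im[:,:,::-1]); np.savez(f"pics/{tag}.npz",im=im,d=d,R=P[0],o=P[1]); return im,d,P
def load(tag):
    z=np.load(f"pics/{tag}.npz"); return z["im"],z["d"],(z["R"],z["o"])
E
python3 - <<'E'
from h import *
print(ctrl.get_obs())
for n in ["scene","side","wrist"]:
    im,d,P=snap(n,n+"0"); print(n,ctrl.calibration(n),P[1])
E
```

```text
pics
{'clock': 0.0, 'joint_pos': array([-5.07587661e+01,  2.05915880e+01,  6.35814985e-01, -2.12671670e-02,
       -7.01367410e+01, -1.65090137e+01]), 'qvel': array([ 0.00519899, -0.03584829,  0.09847545, -0.06036032, -0.02132159,
        0.01525356]), 'tau': array([-8.38932792e-04, -5.82712269e+01,  2.93046820e+01,  6.99698254e+00,
        6.74390380e-03, -1.74622232e-04]), 'tool_pos': array([ 0.26063513, -0.62207505,  0.19503291]), 'orientation': array([ 1.79905618e+02, -7.12357930e-03, -1.57275016e+02]), 'force': array([-0.38620494, -0.66191081, -0.20990265]), 'moment': array([ 0.01999955,  0.02031382, -0.00801656]), 'gripper_force': 0.0, 'opening': 0.08771177374752082}
scene {'vertical_fov': 53.902427995317375, 'cx': 319.5845195142644, 'cy': 203.2078617300485, 'k1': 0.0010508369642053066, 'rvec': array([ 2.03511739,  1.29366527, -0.53605068]), 'tvec': array([-0.18069041, -0.25441144,  1.36605808])} [ 1.11888899 -0.33459339  0.77435365]
side {'vertical_fov': 49.48999303849172, 'cx': 318.4410721820525, 'cy': 200.71272430190942, 'k1': -0.017299260913071608, 'rvec': array([ 0.71917181, -2.65677228,  1.08020921]), 'tvec': array([0.39125461, 0.22109293, 1.20860033])} [0.00713263 0.79189575 1.01760859]
wrist {'vertical_fov': 61.57561126009366, 'cx': 324.56093068358155, 'cy': 199.10674103277327, 'k1': -0.05266365430326429, 'hand_eye': array([[-4.42485988e-04, -9.67135493e-01, -2.54261168e-01,
         7.01562078e-02],
       [ 9.99999798e-01, -3.12021452e-04, -5.53442268e-04,
         1.05383320e-03],
       [ 4.55918722e-04, -2.54261361e-01,  9.67135436e-01,
        -1.89085405e-01],
       [ 0.00000000e+00,  0.00000000e+00,  0.00000000e+00,
         1.00000000e+00]])} [ 0.19567563 -0.64849453  0.38418   ]
```

View pics/scene0.png

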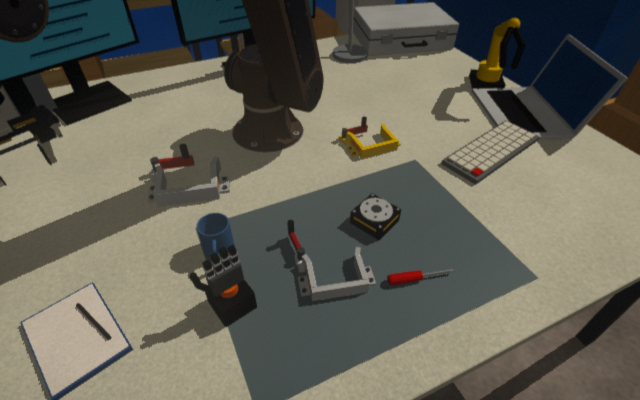

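View pics/side0.png

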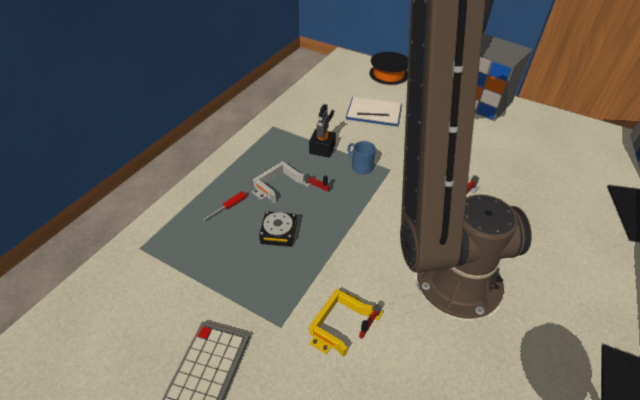

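Scene view: cradle candidates are the aluminium one on the mat (335,275), the aluminium one at the left (190,180) and the yellow one (370,140), which is excluded. The module is the black square at (376,213), the bionic hand is at (228,290), the mug at (214,235) and the screwdriver at (420,277). In the side view the mat cradle is at (285,180) and the module at (278,228). Next I'll measure the sizes of both aluminium cradles.

Run:
```python
from h import *
for n in ["scene","side"]:
    im,d,P=load(n+"0"); X=cloud(n,d,P); np.save(f"pics/X_{n}.npy",X)
    boxes={"scene":{"matcradle":(285,235,378,303),"leftcradle":(148,142,232,205),"module":(345,188,405,240)},"side":{"matcradle":(248,158,335,205),"module":(255,205,302,250)}}[n]
    hsv=cv2.cvtColor(im,cv2.COLOR_RGB2HSV)
    for k,(a,b,c,e) in boxes.items():
        p=X[b:e,a:c].reshape(-1,3); h=hsv[b:e,a:c].reshape(-1,3); ok=d[b:e,a:c].ravel()>0
        red=((h[:,0]<8)|(h[:,0]>172))&(h[:,1]>140)&(h[:,2]>60)
        for lo,hi in ((.03,.041),(.040,.048),(.045,.054)):
            q=p[ok&(p[:,2]>lo)&(p[:,2]<hi)&~red]
            if len(q)>15:
                r=cv2.minAreaRect((q[:,:2]*1000).astype(np.float32)); print(n,k,lo,len(q),np.round(r[0]),np.round(r[1]),round(r[2],1))
        zz=p[ok][:,2]; print("   zhist",np.histogram(zz,bins=np.arange(-.01,.1,.005))[0])
        if red.any(): print("   red",red.sum(),p[red&ok].mean(0).round(3))
a=cv2.imread("pics/scene0.png")[185:305,280:410]; cv2.imwrite("pics/crop1.png",cv2.resize(a,None,fx=5,fy=5,interpolation=cv2.INTER_CUBIC))
```

```text
scene matcradle 0.03 830 [628. -68.] [156. 147.] 73.5
scene matcradle 0.04 22 [ 567. -119.] [16. 17.] 11.3
   zhist [   0 2249 2366  336  116  105  104  125  453  420   22    0    0    0
    0    0    0    0    0    0    0]
   red 58 [ 0.529 -0.116  0.034]
scene leftcradle 0.03 265 [ 173. -312.] [194. 158.] 77.0
scene leftcradle 0.04 724 [ 172. -316.] [199. 161.] 74.0
scene leftcradle 0.045 368 [ 171. -318.] [199. 165.] 72.4
   zhist [  35 2502  533  283  175  134  151  161  152  167  463  391   37   11
    9    9   12    9   14   22    3]
   red 263 [ 0.096 -0.323  0.036]
scene module 0.03 176 [531. 110.] [98. 97.] 23.5
scene module 0.04 685 [530. 111.] [96. 98.] 23.9
scene module 0.045 632 [532. 110.] [92. 93.] 23.2
   zhist [  2 945 749  58  59  65  61  57  74  70 334 587  45   0   0   0   0   0
   0   0   0]
side matcradle 0.03 362 [601. -56.] [153. 205.] 80.7
side matcradle 0.04 32 [592. -56.] [138. 197.] 82.9
   zhist [   8  806 2096  284   96   99   97   98  149  265   31    5    8    7
    4   11    9    0    0    0    0]
   red 136 [ 0.517 -0.111  0.029]
side module 0.03 103 [524. 117.] [96. 96.] 22.4
side module 0.04 425 [527. 114.] [ 96. 101.] 23.2
side module 0.045 586 [526. 115.] [94. 94.] 23.3
   zhist [  1 265 708  70  46  44  35  35  39  46 226 390 202   1   0   0   0   0
   0   0   0]
```

View pics/crop1.png

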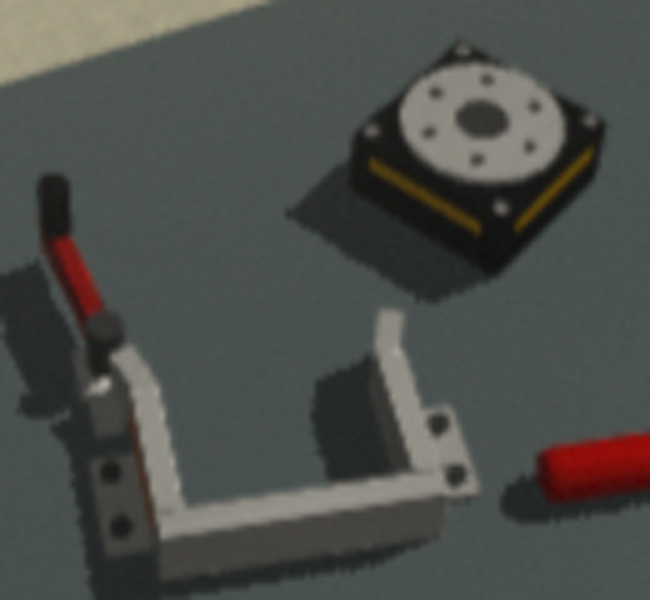

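The mat cradle is the smaller of the two aluminium ones: about 150 mm across with feet and 36 mm tall, against about 160–200 mm and 45 mm for the left one. In the crop, the dock's closed end runs along scene pixels (312,290)–(368,281), with the hinge at (300,252) and the knob at (290,225). Now the exact dock pose.

Run:
```python
from h import *
from scipy.optimize import least_squares
# top-face edge pixels by intersecting bright-top mask with plane z=.036
for n,(a,b,c,e) in {"scene":(300,235,378,303),"side":(248,158,312,205)}.items():
    im,d,P=load(n+"0"); X=np.load(f"pics/X_{n}.npy")
    hsv=cv2.cvtColor(im,cv2.COLOR_RGB2HSV)
    v,u=np.mgrid[b:e,a:c]; h=hsv[b:e,a:c]; z=X[b:e,a:c,2]
    m=(z>.031)&(z<.042)&(h[...,1]<70)&(h[...,2]>100)
    q=onplane(n,np.c_[u[m],v[m]],.036,P)[:,:2]
    np.save(f"pics/top_{n}.npy",q)
    r=cv2.minAreaRect((q*1000).astype(np.float32)); print(n,len(q),r, np.median(z[m]))
    print(cv2.boxPoints(r).round())
# knob, hinge, bystanders
for n,w in {"scene":{"knob":(286,218,295,235),"hand":(190,245,258,325),"mug":(195,210,235,256),"screw":(384,265,455,290)},"side":{"hand":(308,100,338,158),"mug":(348,140,378,175),"screw":(200,190,250,222)}}.items():
    im,d,P=load(n+"0"); X=np.load(f"pics/X_{n}.npy")
    for k,(a,b,c,e) in w.items():
        p=X[b:e,a:c].reshape(-1,3); p=p[p[:,2]>(.045 if k=="knob" else .008)]; print(n,k,len(p),p.min(0).round(3),p.max(0).round(3))
```

```text
scene 659 ((647.3761596679688, -65.81192016601562), (141.01657104492188, 106.90754699707031), 74.90971374511719) 0.035084761864458414
[[ 577. -120.]
 [ 681. -148.]
 [ 717.  -12.]
 [ 614.   16.]]
side 324 ((641.836181640625, -62.28077697753906), (144.21295166015625, 111.34343719482422), 75.00255584716797) 0.03586279900298711
[[ 569. -118.]
 [ 677. -146.]
 [ 714.   -7.]
 [ 607.   22.]]
scene knob 62 [ 0.488 -0.123  0.046] [ 0.505 -0.107  0.072]
scene hand 3034 [ 0.443 -0.368  0.008] [ 1.119 -0.256  0.774]
scene mug 1317 [ 0.405 -0.335  0.01 ] [ 1.119 -0.253  0.774]
scene screw 458 [ 0.704 -0.335  0.008] [1.119 0.193 0.774]
side hand 886 [ 0.007 -0.478  0.008] [0.731 0.792 1.018]
side mug 696 [ 0.401 -0.326  0.008] [ 0.509 -0.245  0.095]
side screw 239 [0.007 0.04  0.008] [0.803 0.792 1.018]
```

Dock yaw is −15.0° and the seat is at (637,−62) mm; the two views agree to about 4 mm, and the 108 mm depth matches. Module centre is (528,112) with its flats at 23.3°, which is (−150,+140) in the dock frame. The gate is at about 1.77 rad. Now a helper for the move numbers, then the approach.

```bash
cat >> h.py <<'E'
SEAT=np.array([637.,-62.]); DY=-15.0
def d2w(x,y): a=np.radians(DY); return SEAT+[x*np.cos(a)-y*np.sin(a),x*np.sin(a)+y*np.cos(a)]
def w2d(p): a=np.radians(DY); q=np.array(p)-SEAT; return np.array([q[0]*np.cos(a)+q[1]*np.sin(a),-q[0]*np.sin(a)+q[1]*np.cos(a)])
def rows(tg,frm=None):
    """tg: list of (xw,yw,zw mm, yaw deg); frm same form or measured"""
    o=ctrl.get_obs()
    p0=np.array(o["tool_pos"])*1000; R0=R.from_euler("xyz",o["orientation"],degrees=True)
    if frm is not None: p0=np.array(frm[:3],float); R0=R.from_euler("xyz",[180,0,frm[3]],degrees=True)
    for x,y,z,w in tg:
        t=R0.inv().apply(np.array([x,y,z])-p0); r=(R0.inv()*R.from_euler("xyz",[180,0,w],degrees=True)).as_rotvec(degrees=True)/5
        print(t.round(1),r.round(2), "dist",round(np.linalg.norm(t)))
E
python3 - <<'E'
from h import *
rows([(496,188,196,-157.3),(496,188,196,-66.7)])
E
```

```text
[-530.1  656.4   -0. ] [ 0.01 -0.    0.01] dist 844
[-530.1  656.4   -0. ] [ 1.000e-02  1.000e-02 -1.811e+01] dist 844
```

>>> {"op": "arm_command", "data": {"steps": [{"translation": [-26, 33, 0], "rotation": [0, 0, 0], "claw": 50}, {"translation": [-53, 66, 0], "rotation": [0, 0, 0], "claw": 50}, {"translation": [-80, 98, 0], "rotation": [0, 0, 0], "claw": 50}, {"translation": [-106, 131, 0], "rotation": [0, 0, 0], "claw": 50}, {"translation": [-133, 164, 0], "rotation": [0, 0, 0], "claw": 50}]}}

```text
clock: 0.65
tool_pos: [0.3201, -0.4182, 0.1957]
orientation: [180.0, -0.0, -157.3]
force: [0.9, -1.0, 0.1]
opening: 0.0538
gripper_force: 0.0
```

>>> {"op": "arm_command", "data": {"steps": [{"translation": [-26, 33, 0], "rotation": [0, 0, 0], "claw": 50}, {"translation": [-53, 66, 0], "rotation": [0, 0, 0], "claw": 50}, {"translation": [-80, 98, 0], "rotation": [0, 0, 0], "claw": 50}, {"translation": [-106, 131, 0], "rotation": [0, 0, 0], "claw": 50}, {"translation": [-133, 164, 0], "rotation": [0, 0, 0], "claw": 50}]}}

```text
clock: 1.15
tool_pos: [0.3794, -0.2156, 0.196]
orientation: [-180.0, 0.0, -157.3]
force: [1.0, 0.4, 0.5]
opening: 0.0502
gripper_force: 0.0
```

>>> {"op": "arm_command", "data": {"steps": [{"translation": [-26, 33, 0], "rotation": [0, 0, 0], "claw": 50}, {"translation": [-53, 66, 0], "rotation": [0, 0, 0], "claw": 50}, {"translation": [-80, 98, 0], "rotation": [0, 0, 0], "claw": 50}, {"translation": [-106, 131, 0], "rotation": [0, 0, 0], "claw": 50}, {"translation": [-133, 164, 0], "rotation": [0, 0, 0], "claw": 50}]}}

```text
clock: 1.65
tool_pos: [0.4386, -0.0128, 0.1962]
orientation: [180.0, 0.0, -157.3]
force: [1.1, -0.2, 0.5]
opening: 0.0501
gripper_force: 0.0
```

>>> {"op": "arm_command", "data": {"steps": [{"translation": [-26, 33, 0], "rotation": [0, 0, 0], "claw": 50}, {"translation": [-53, 66, 0], "rotation": [0, 0, 0], "claw": 50}, {"translation": [-80, 98, 0], "rotation": [0, 0, 0], "claw": 50}, {"translation": [-106, 131, 0], "rotation": [0, 0, 0], "claw": 50}, {"translation": [-133, 164, 0], "rotation": [0, 0, 0], "claw": 50}]}}

```text
clock: 2.15
tool_pos: [0.498, 0.1898, 0.1959]
orientation: [180.0, -0.0, -157.2]
force: [0.7, -1.1, 0.5]
opening: 0.05
gripper_force: 0.0
```

>>> {"op": "arm_command", "data": {"steps": [{"translation": [0, 0, 0], "rotation": [0, 0, -1.6], "claw": 50}, {"translation": [0, 0, 0], "rotation": [0, 0, -3.2], "claw": 50}, {"translation": [0, 0, 0], "rotation": [0, 0, -4.8], "claw": 50}, {"translation": [0, 0, 0], "rotation": [0, 0, -6.4], "claw": 50}, {"translation": [0, 0, 0], "rotation": [0, 0, -8], "claw": 50}]}}

```text
clock: 2.65
tool_pos: [0.4978, 0.188, 0.1957]
orientation: [180.0, -0.0, -116.9]
force: [0.3, -0.4, -0.0]
opening: 0.0501
gripper_force: 0.0
```

>>> {"op": "arm_command", "data": {"steps": [{"translation": [0, 0, 0], "rotation": [0, 0, -1.6], "claw": 50}, {"translation": [0, 0, 0], "rotation": [0, 0, -3.2], "claw": 50}, {"translation": [0, 0, 0], "rotation": [0, 0, -4.8], "claw": 50}, {"translation": [0, 0, 0], "rotation": [0, 0, -6.4], "claw": 50}, {"translation": [0, 0, 0], "rotation": [0, 0, -8], "claw": 50}]}}

```text
clock: 3.15
tool_pos: [0.4978, 0.188, 0.1958]
orientation: [180.0, -0.0, -76.9]
force: [-1.0, -0.1, 0.4]
opening: 0.0498
gripper_force: 0.0
```

>>> {"op": "arm_command", "data": {"steps": [{"translation": [0, 0, 0], "rotation": [0, 0, -1], "claw": 50}, {"translation": [0, 0, 0], "rotation": [0, 0, -2.1], "claw": 50}, {"translation": [0, 0, 0], "rotation": [0, 0, -2.1], "claw": 50}]}}

```text
clock: 3.45
tool_pos: [0.4978, 0.188, 0.1958]
orientation: [180.0, -0.0, -66.7]
force: [-0.6, 0.0, 0.0]
opening: 0.0501
gripper_force: 0.0
```

Run:
```python
from h import *
im,d,P=snap("wrist","w1"); X=cloud("wrist",d,P)
m=(X[...,2]>.040)&(X[...,2]<.055)&(np.hypot(X[...,0]-.528,X[...,1]-.112)<.09)&(d>0)
q=X[m][:,:2]*1000; r=cv2.minAreaRect(q.astype(np.float32)); print(m.sum(),r,X[m][:,2].max())
rows([(496,188,12,-66.7)])
```

```text
9935 ((526.1314086914062, 112.10276794433594), (97.08379364013672, 96.16090393066406), 23.220314025878906) 0.05281340340408486
[ -0.7   1.6 183.8] [ 0.   -0.   -0.04] dist 184
```

>>> {"op": "arm_command", "data": {"steps": [{"translation": [0, 3, 45], "rotation": [0, 0, 0], "claw": 50}, {"translation": [0, 3, 90], "rotation": [0, 0, 0], "claw": 50}, {"translation": [0, 3, 135], "rotation": [0, 0, 0], "claw": 50}, {"translation": [0, 3, 170], "rotation": [0, 0, 0], "claw": 50}, {"translation": [0, 3, 184], "rotation": [0, 0, 0], "claw": 50}]}}

```text
clock: 4.0
tool_pos: [0.4931, 0.1853, 0.0084]
orientation: [179.7, -0.1, -67.0]
force: [-0.9, -1.2, -0.1]
opening: 0.05
gripper_force: 0.0
```

Run:
```python
from h import *
o=ctrl.get_obs(); print(o["tool_pos"],o["orientation"],o["force"])
M0=w2d([527,112.5]); print(M0)
phi0=-66.7+15; Rr=150; L=57.5
path=[]; M=M0.copy(); phi=phi0
f=lambda M,phi:(lambda u:(*d2w(*(M-L*u)),12,phi+DY))(np.array([np.cos(np.radians(phi)),np.sin(np.radians(phi))]))
path.append(f(M,phi))
while True:
    s=8
    if phi>-90: phi=max(-90,phi-np.degrees(s/Rr))
    M=M+s*np.array([np.cos(np.radians(phi)),np.sin(np.radians(phi))]); 
    if M[1]<-1: break
    path.append(f(M,phi))
print(len(path),M)
rows(path[:1])
for i in range(1,len(path),5): print(i); rows(path[i:i+5],path[i-1])
```

```text
[0.49312693 0.18529834 0.00842863] [ 1.79700219e+02 -7.04689679e-02 -6.69810508e+01] [-0.89324169 -1.18057199 -0.10083272]
[-151.41576426  140.08396173]
19 [-121.56589376   -5.45255264]
[22.8 -2.4 -3.6] [ 0.06 -0.01 -0.06] dist 23
1
[ 8.1 -2.6 -0. ] [ 0.   -0.    0.61] dist 8
[16.3 -4.8 -0. ] [ 0.   -0.    1.22] dist 17
[24.6 -6.6 -0. ] [ 0.   -0.    1.83] dist 25
[33.  -7.9 -0. ] [ 0.   -0.    2.44] dist 34
[41.4 -8.8 -0. ] [ 0.   -0.    3.06] dist 42
6
[ 8.1 -2.6 -0. ] [ 0.   -0.    0.61] dist 8
[16.3 -4.8 -0. ] [ 0.   -0.    1.22] dist 17
[24.6 -6.6 -0. ] [ 0.   -0.    1.83] dist 25
[33.  -7.9 -0. ] [ 0.   -0.    2.44] dist 34
[41.4 -8.8 -0. ] [ 0.   -0.    3.06] dist 42
11
[ 8.1 -2.6 -0. ] [ 0.   -0.    0.61] dist 8
[16.3 -4.8 -0. ] [ 0.   -0.    1.22] dist 17
[24.4 -5.4 -0. ] [ 0.   -0.    1.55] dist 25
[32.3 -4.3 -0. ] [ 0.   -0.    1.55] dist 33
[40.2 -3.2 -0. ] [ 0.   -0.    1.55] dist 40
16
[ 8. -0. -0.] [0. 0. 0.] dist 8
[16. -0. -0.] [0. 0. 0.] dist 16
[24.  0.  0.] [0. 0. 0.] dist 24
```

>>> {"op": "arm_command", "data": {"steps": [{"translation": [6, -1, 0], "rotation": [0, 0, 0], "claw": 50}, {"translation": [12, -2, 0], "rotation": [0, 0, 0], "claw": 50}, {"translation": [18, -2, 0], "rotation": [0, 0, 0], "claw": 50}, {"translation": [23, -2, 0], "rotation": [0, 0, 0], "claw": 50}, {"translation": [23, -2, 0], "rotation": [0, 0, 0], "claw": 50}]}}

```text
clock: 4.5
tool_pos: [0.5069, 0.1662, 0.0129]
orientation: [-179.9, 0.0, -66.8]
force: [-0.4, 0.3, 0.1]
opening: 0.0501
gripper_force: 0.0
```

>>> {"op": "arm_command", "data": {"steps": [{"translation": [8.1, -2.6, 0], "rotation": [0, 0, 0.61], "claw": 50}, {"translation": [16.3, -4.8, 0], "rotation": [0, 0, 1.22], "claw": 50}, {"translation": [24.6, -6.6, 0], "rotation": [0, 0, 1.83], "claw": 50}, {"translation": [33, -7.9, 0], "rotation": [0, 0, 2.44], "claw": 50}, {"translation": [41.4, -8.8, 0], "rotation": [0, 0, 3.06], "claw": 50}]}}

```text
clock: 5.0
tool_pos: [0.5325, 0.1339, 0.0138]
orientation: [-179.7, 0.2, -82.1]
force: [-2.0, 6.7, 5.5]
opening: 0.0503
gripper_force: 6.7
```

```bash
cat >> h.py <<'E'
def module(tag,guess,name="wrist",rad=.09):
    im,d,P=snap(name,tag); X=cloud(name,d,P); g=np.array(guess)/1000
    m=(X[...,2]>.040)&(X[...,2]<.056)&(np.hypot(X[...,0]-g[0],X[...,1]-g[1])<rad)&(d>0)
    q=X[m][:,:2]*1000; r=cv2.minAreaRect(q.astype(np.float32)); print(name,m.sum(),np.round(r[0],1),np.round(r[1],1),"dock",w2d(r[0]).round(1),"relyaw",round((r[2]-DY+45)%90-45,1))
E
python3 - <<'E'
from h import *
o=ctrl.get_obs(); print(o["tool_pos"],o["orientation"],o["force"])
module("s2",d2w(-130,103),"scene",.075);module("d2",d2w(-130,103),"side",.075)
E
```

```text
[0.53249163 0.13386632 0.01375176] [-1.79741579e+02  1.50617795e-01 -8.21471870e+01] [-1.95786659  6.73045953  5.45809385]
scene 992 [539.3  93.2] [ 97.6 105.3] dock [-134.6  124.6] relyaw 31.1
side 161 [526.4 111.7] [80.8 52.1] dock [-151.8  139.2] relyaw 31.6
```

Run:
```python
import cv2
a=cv2.imread("pics/s2.png")[150:290,300:460]; b=cv2.imread("pics/d2.png")[160:300,210:370]
import numpy as np
cv2.imwrite("pics/c2.png",cv2.resize(np.hstack([a,b]),None,fx=2.5,fy=2.5,interpolation=cv2.INTER_CUBIC))
```

```text
(no output)
```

View pics/c2.png

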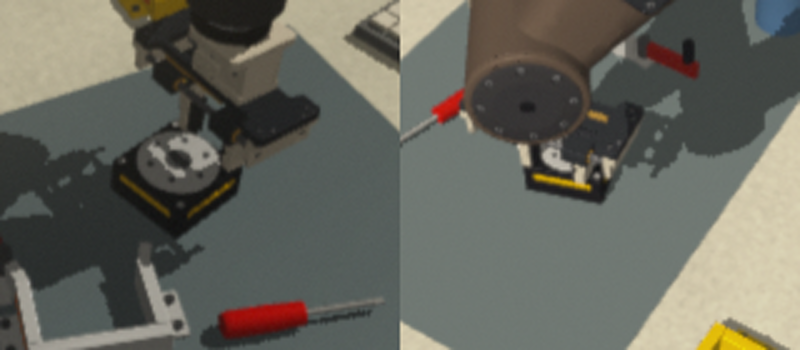

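Scene crop: the module is at about (178,180) in the crop, with the fingers against its rear-right face and nothing tipped. The fingers contaminated the fit, so I'll mask them out.

```bash
cat >> h.py <<'E'
def modm(tag,guess,name="wrist",rad=.08,cut=.0115):
    im,d,P=snap(name,tag); X=cloud(name,d,P); g=np.array(guess)/1000; o=ctrl.get_obs()
    ux=R.from_euler("xyz",o["orientation"],degrees=True).as_matrix()[:,0]; t=(X-np.array(o["tool_pos"]))@ux
    m=(X[...,2]>.040)&(X[...,2]<.056)&(np.hypot(X[...,0]-g[0],X[...,1]-g[1])<rad)&(d>0)&(t>cut)
    m=cv2.morphologyEx(m.astype(np.uint8),cv2.MORPH_OPEN,np.ones((3,3)))>0
    q=X[m][:,:2]*1000; r=cv2.minAreaRect(q.astype(np.float32)); print(name,m.sum(),np.round(r[0],1),np.round(r[1],1),"dock",w2d(r[0]).round(1),"relyaw",round((r[2]-DY+45)%90-45,1),"tool",w2d(o["tool_pos"][:2]*1000).round(1),o["tool_pos"][2].round(4),(o["orientation"][2]-DY).round(1),o["force"].round(1))
E
python3 - <<'E'
from h import *
for n in ["wrist","scene"]: modm("m3"+n,d2w(-132,110),n)
E
```

```text
wrist 34567 [537.4  84.8] [96.7 86.5] dock [-134.2  116. ] relyaw 31.0 tool [-151.1  161.5] 0.0138 -67.1 [ 2.5 -0.2  4.8]
scene 871 [542.6  83.2] [96.6 87. ] dock [-128.7  115.8] relyaw 30.1 tool [-151.1  161.5] 0.0137 -67.0 [3.2 1.  5.4]
```

View pics/m3wrist.png

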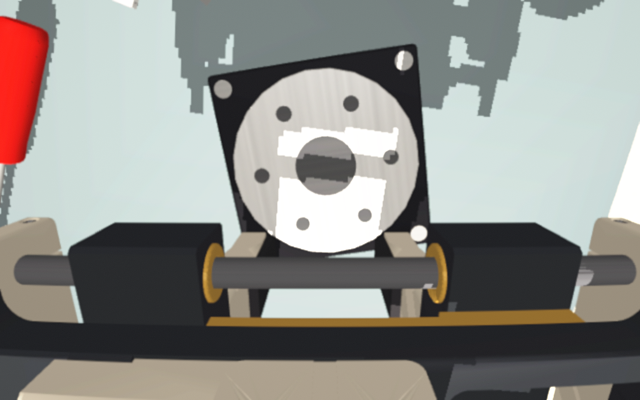

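Wrist view: the module's far corners are at (210,77) and (415,45), so it sits about 9° behind the tool's turn. I'll compute the corners in the tool frame.

Run:
```python
from h import *
im,d,P=load("m3wrist"); o=ctrl.get_obs(); Rt=R.from_euler("xyz",o["orientation"],degrees=True)
t=lambda p: Rt.inv().apply(p-np.array(o["tool_pos"]))*1000
print(t(onplane("wrist",[(210,77),(415,45),(427,235)],.044,P)).round(1))
print(t(onplane("wrist",[(232,150)],.049,P)).round(1),t(onplane("wrist",[(418,160)],.049,P)).round(1))
X=cloud("wrist",d,P)
for u,v in [(245,240),(240,300),(403,245),(415,300),(327,165),(330,255)]: print((u,v),t(X[v,u]).round(1), X[v,u].round(3))
```

```text
[[ 83.3 -49.5 -30.2]
 [ 96.4  42.3 -30.6]
 [  7.2  53.9 -30.5]]
[[ 50.7 -40.2 -35.1]] [[ 46.   45.3 -35.5]]
(245, 240) [ 11.2 -34.1 -46.6] [0.568 0.127 0.06 ]
(240, 300) [  6.1 -26.5 -88.6] [0.56  0.131 0.102]
(403, 245) [ 11.   36.5 -52.6] [0.498 0.117 0.066]
(415, 300) [  9.4  31.1 -94.3] [0.503 0.119 0.108]
(327, 165) [ 43.9   3.3 -36.9] [0.535 0.089 0.051]
(330, 255) [ -3.2   4.9 -31.1] [0.527 0.135 0.045]
```

>>> {"op": "arm_command", "data": {"steps": [{"translation": [4, 0, 0], "rotation": [0, 0, 0], "claw": 50}, {"translation": [8, 0, 0], "rotation": [0, 0, 0], "claw": 50}, {"translation": [12, 0, 0], "rotation": [0, 0, 0], "claw": 50}, {"translation": [16, 0, 0], "rotation": [0, 0, 0], "claw": 50}, {"translation": [20, 0, 0], "rotation": [0, 0, 0], "claw": 50}]}}

```text
clock: 5.7
tool_pos: [0.5354, 0.1145, 0.0137]
orientation: [-179.7, 0.2, -82.0]
force: [-2.3, 8.0, 6.9]
opening: 0.05
gripper_force: 7.0
```

```bash
cat >> h.py <<'E'
def modf(tag,guess,name="wrist",rad=.08,cut=20,face=-1):
    """far-edge/side-edge fit in tool frame from top-face mask contour; returns module centre"""
    im,d,P=snap(name,tag); X=cloud(name,d,P); o=ctrl.get_obs(); g=np.array(guess)/1000
    Rt=R.from_euler("xyz",o["orientation"],degrees=True).as_matrix(); T=(X-np.array(o["tool_pos"]))@Rt*1000
    m=(X[...,2]>.040)&(X[...,2]<.056)&(np.hypot(X[...,0]-g[0],X[...,1]-g[1])<rad)&(d>0)&(T[...,0]>cut)
    m=cv2.morphologyEx(m.astype(np.uint8),cv2.MORPH_OPEN,np.ones((3,3)))>0
    q=T[m][:,:2]; r=cv2.minAreaRect(q.astype(np.float32)); b=cv2.boxPoints(r)
    far=b[np.argsort(-b[:,0])[:2]]; far=far[np.argsort(far[:,1])]; e=far[1]-far[0]; e=e/np.linalg.norm(e); n=np.array([e[1],-e[0]])
    c=far.mean(0)-48*n; a=np.degrees(np.arctan2(-n[1],n[0]))  # + = module CCW of tool
    W=(np.array(o["tool_pos"])*1000+Rt[:,:2]@c)[:2]; ty=o["orientation"][2]
    print(name,"size",np.round(r[1],1),"c in tool",c.round(1),"CCW of tool",round(a,1),"| dock c",w2d(W).round(1),"relyaw",round((ty+a-DY+45)%90-45,1),"tool dock",w2d(o["tool_pos"][:2]*1000).round(1),(ty-DY).round(1),"z",o["tool_pos"][2].round(4),o["force"].round(1),"t",round(o["clock"],2))
    return w2d(W)
E
python3 - <<'E'
from h import *
modf("m4",d2w(-127,101))
E
```

```text
wrist size [96.7 77.7] c in tool [42.7  2.3] CCW of tool 8.5 | dock c [-129.   103.5] relyaw 31.5 tool dock [-143.6  143.7] -67.0 z 0.0138 [0.2 4.7 6.7] t 5.75
```

Run:
```python
from h import *
snap("scene","s5"); a=cv2.imread("pics/s5.png")[165:255,335:455]; cv2.imwrite("pics/c5.png",cv2.resize(a,None,fx=6,fy=6,interpolation=cv2.INTER_CUBIC))
```

```text
(no output)
```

View pics/c5.png

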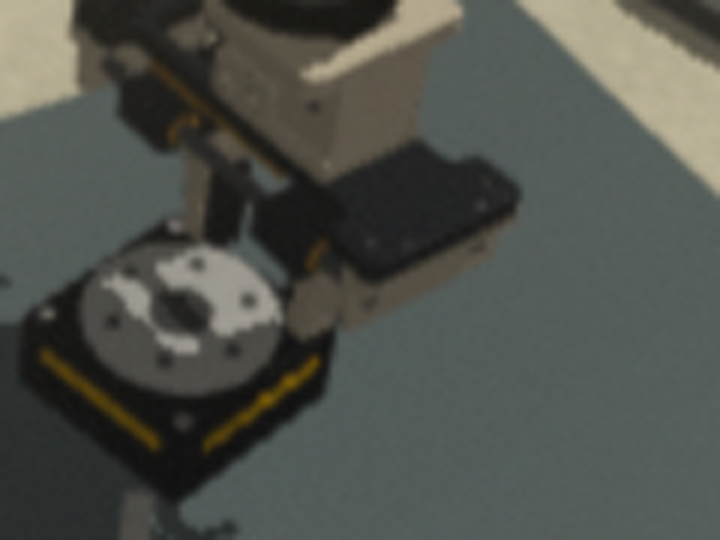

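Scene crop: the right finger is at crop pixel (315,300) and looks close to the top of the housing near the flange. I'll check with depth in the tool frame.

Run:
```python
from h import *
im,d,P=load("s5"); X=cloud("scene",d,P); o=ctrl.get_obs()
Rt=R.from_euler("xyz",o["orientation"],degrees=True).as_matrix(); T=(X-np.array(o["tool_pos"]))@Rt*1000
print(o["tool_pos"],o["opening"])
for u in (384,388,391):
  for v in range(206,228,2): print((u,v),im[v,u],T[v,u].round(),"zw",(X[v,u,2]*1000).round())
print("left")
for v in range(186,210,2): print((368,v),im[v,368],T[v,368].round(),"zw",(X[v,368,2]*1000).round())
```

```text
[0.53546005 0.11394252 0.0137621 ] 0.04990581779004376
(384, 206) [23 22 23] [  39.  -57. -117.] zw 131.0
(384, 208) [22 22 21] [  38.  -57. -110.] zw 124.0
(384, 210) [26 26 25] [  40.  -60. -106.] zw 120.0
(384, 212) [64 59 52] [ 13. -35. -64.] zw 78.0
(384, 214) [74 69 58] [ 11. -35. -55.] zw 69.0
(384, 216) [79 72 62] [ 12. -37. -50.] zw 64.0
(384, 218) [78 72 61] [ 14. -40. -46.] zw 60.0
(384, 220) [65 60 52] [ 10. -37. -34.] zw 48.0
(384, 222) [24 23 22] [  9. -37. -27.] zw 41.0
(384, 224) [22 23 22] [ 16. -45. -31.] zw 44.0
(384, 226) [42 34 18] [ 15. -45. -22.] zw 36.0
(388, 206) [60 47 25] [  32.  -62. -117.] zw 131.0
(388, 208) [43 39 34] [  32.  -64. -112.] zw 126.0
(388, 210) [65 60 48] [ 11. -46. -78.] zw 92.0
(388, 212) [82 76 65] [ 11. -47. -72.] zw 86.0
(388, 214) [80 76 65] [  6. -44. -60.] zw 74.0
(388, 216) [81 76 64] [  4. -43. -51.] zw 65.0
(388, 218) [87 81 69] [  2. -42. -42.] zw 56.0
(388, 220) [51 48 42] [  1. -43. -34.] zw 48.0
(388, 222) [21 23 21] [  0. -43. -26.] zw 40.0
(388, 224) [32 28 20] [ -2. -42. -17.] zw 31.0
(388, 226) [29 26 18] [ -3. -43. -10.]
[... 435 characters left out ...]
7. -20.  16.] zw -2.0
(391, 224) [78 87 85] [-30. -27.  14.] zw 0.0
(391, 226) [83 91 89] [-25. -33.  12.] zw 2.0
left
(368, 186) [35 33 29] [  20.   26. -108.] zw 121.0
(368, 188) [42 41 38] [  27.   17. -111.] zw 125.0
(368, 190) [46 43 41] [  32.   11. -112.] zw 125.0
(368, 192) [77 72 61] [ 13.  31. -80.] zw 94.0
(368, 194) [79 74 62] [ 12.  31. -73.] zw 87.0
(368, 196) [78 73 61] [ 12.  30. -66.] zw 79.0
(368, 198) [81 75 63] [ 10.  31. -57.] zw 71.0
(368, 200) [83 78 65] [ 10.  30. -51.] zw 65.0
(368, 202) [74 68 59] [ 12.  27. -47.] zw 61.0
(368, 204) [65 60 52] [ 12.  26. -40.] zw 54.0
(368, 206) [124 121 114] [ 13.  24. -35.] zw 49.0
(368, 208) [101 100  95] [ 16.  20. -34.] zw 47.0
```

The depth shows the finger fronts (tool x≈12) directly above the housing top, so the fingers are resting on the housing against the flange. I'll lift off and measure where the open tips really are.

>>> {"op": "arm_command", "data": {"steps": [{"translation": [0, 0, -20], "rotation": [0, 0, 0], "claw": 50}, {"translation": [0, 0, -60], "rotation": [0, 0, 0], "claw": 50}, {"translation": [-30, 0, -80], "rotation": [0, 0, 0], "claw": 50}, {"translation": [-60, 0, -80], "rotation": [0, 0, 0], "claw": 50}, {"translation": [-60, 0, -80], "rotation": [0, 0, 0], "claw": 50}]}}

```text
clock: 6.3
tool_pos: [0.5254, 0.1744, 0.0934]
orientation: [-179.8, 0.1, -82.0]
force: [0.1, -0.5, -0.8]
opening: 0.0502
gripper_force: 0.0
```

Run:
```python
from h import *
modf("m6",d2w(-129,103),cut=-50)
o=ctrl.get_obs(); Rt=R.from_euler("xyz",o["orientation"],degrees=True).as_matrix()
for n in ["wrist","scene","side"]:
    if n=="wrist": im,d,P=load("m6")
    else: im,d,P=snap(n,"t6"+n)
    X=cloud(n,d,P); T=(X-np.array(o["tool_pos"]))@Rt*1000
    m=(np.abs(T[...,0])<16)&(np.abs(T[...,1])>18)&(np.abs(T[...,1])<60)&(d>0)&(T[...,2]<30)&(T[...,2]>-80)
    print(n,m.sum(),np.histogram(T[m][:,2],bins=range(-80,35,5)))
    v,u=np.nonzero(m&(T[...,2]>-45)); print(T[v,u][:: max(1,len(v)//12)].round())
```

```text
wrist size [96.5 89.6] c in tool [97.4  3. ] CCW of tool 9.5 | dock c [-133.8  107.2] relyaw 32.5 tool dock [-169.1  198. ] -67.0 z 0.0927 [-0.6 -0.6 -0.4] t 6.35
wrist 3079 (array([728, 124,  94, 340, 323, 463, 349, 321, 258,  79,   0,   0,   0,
         0,   0,   0,   0,   0,   0,   0,   0,   0]), array([-80, -75, -70, -65, -60, -55, -50, -45, -40, -35, -30, -25, -20,
       -15, -10,  -5,   0,   5,  10,  15,  20,  25,  30]))
[[  9. -39. -36.]
 [  7.  29. -32.]
 [  9. -28. -38.]
 [ 10. -35. -41.]
 [ 10.  38. -41.]
 [  8.  29. -38.]
 [  9. -28. -42.]
 [ 10. -35. -44.]
 [ 10.  38. -44.]
 [  7.  27. -42.]
 [  4.  27. -36.]
 [  1. -24. -39.]
 [  1. -24. -45.]]
scene 288 (array([19, 30, 30, 28, 33, 32, 30, 34, 30, 22,  0,  0,  0,  0,  0,  0,  0,
        0,  0,  0,  0,  0]), array([-80, -75, -70, -65, -60, -55, -50, -45, -40, -35, -30, -25, -20,
       -15, -10,  -5,   0,   5,  10,  15,  20,  25,  30]))
[[ 12.  38. -43.]
 [ 13.  36. -38.]
 [ -7.  24. -38.]
 [  4.  24. -39.]
 [ 12.  23. -40.]
 [  9.  28. -33.]
 [  7.  23. -32.]
 [ -9. -42. -42.]
 [ -4. -41. -40.]
 [  7. -42. -42.]
 [ 11. -33. -35.]
 [ -6. -41. -33.]
 [ 11. -41. -34.]]
side 165 (array([ 6, 13, 15, 20, 18, 21, 22, 20, 23,  7,  0,  0,  0,  0,  0,  0,  0,
        0,  0,  0,  0,  0]), array([-80, -75, -70, -65, -60, -55, -50, -45, -40, -35, -30, -25, -20,
       -15, -10,  -5,   0,   5,  10,  15,  20,  25,  30]))
[[  6. -25. -42.]
 [ -1. -25. -42.]
 [-12. -34. -44.]
 [-11. -38. -38.]
 [-11. -25. -43.]
 [-13. -34. -37.]
 [-10. -23. -39.]
 [  6.  42. -42.]
 [  4.  43. -37.]
 [ -2.  43. -39.]
 [-10.  38. -41.]
 [-11.  31. -34.]
 [ -8.  42. -36.]]
```

All three cameras show the fingertips about 31 mm short of the reported TCP (tool z≈−31). So I'll command z = −17 mm to put the tips at 14 mm. Finger fronts are at ±11 mm. Re-measure and re-plan.

```bash
cat > plan.py <<'E'
from h import *
def plan(M0,rel,Rr=150,s=8,L=59,pre=20,z=-17,yend=0):
    phi=rel-90; M=np.array(M0,float)
    u=lambda p:np.array([np.cos(np.radians(p)),np.sin(np.radians(p))])
    f=lambda M,phi,L=L,z=z:(*d2w(*(M-L*u(phi))),z,phi+DY)
    a=[f(M,phi,L+pre,60),f(M,phi,L+pre)]; path=[f(M,phi)]
    while M[1]>yend+.1:
        st=min(s,M[1]-yend) if phi<=-90 else s
        if phi>-90: phi=max(-90,phi-np.degrees(s/Rr))
        M=M+st*u(phi); path.append(f(M,phi))
    print("end",M,len(path)); rows(a); print("contact"); rows(path[:1],a[1])
    for i in range(1,len(path),5): print(i); rows(path[i:i+5],path[i-1])
E
python3 - <<'E'
from plan import *
for n in ["wrist","scene"]: module("m7"+n,d2w(-133,106),n,.075)
M=modf("m7b",d2w(-133,106),cut=-50)
plan(M,32.5)
E
```

```text
wrist 18847 [537.1  71.8] [96.6 92.6] dock [-131.1  103.4] relyaw 32.4
scene 1023 [542.7  68.6] [97.  97.4] dock [-124.9  101.8] relyaw 32.8
wrist size [96.7 93.3] c in tool [98.9  1.7] CCW of tool 9.7 | dock c [-131.7  104.1] relyaw 32.6 tool dock [-168.6  195.9] -67.1 z 0.0917 [-0.1  0.3  0. ] t 6.6
end [-110.32575889    0.        ] 15
[21.  14.9 31.7] [ 0.01 -0.   -1.92] dist 41
[ 21.   14.8 108.7] [ 0.01 -0.   -1.92] dist 112
contact
[20.  0.  0.] [0. 0. 0.] dist 20
1
[ 8.1 -2.7 -0. ] [ 0.   -0.    0.61] dist 9
[16.3 -5.  -0. ] [ 0.   -0.    1.22] dist 17
[24.6 -6.8 -0. ] [ 0.   -0.    1.83] dist 26
[33.  -8.2 -0. ] [ 0.   -0.    2.44] dist 34
[41.5 -9.2 -0. ] [ 0.   -0.    3.06] dist 42
6
[ 8.1 -2.7 -0. ] [ 0.   -0.    0.61] dist 9
[16.3 -5.  -0. ] [-0.   -0.    1.22] dist 17
[24.6 -6.8 -0. ] [ 0.   -0.    1.83] dist 26
[33.  -8.2 -0. ] [-0.   -0.    2.44] dist 34
[41.5 -9.2 -0. ] [ 0.   -0.    3.06] dist 42
11
[ 8.  -1.7 -0. ] [ 0.   -0.    0.39] dist 8
[16.  -1.5 -0. ] [ 0.   -0.    0.39] dist 16
[24.  -1.2 -0. ] [ 0.   -0.    0.39] dist 24
[28. -1. -0.] [ 0.   -0.    0.39] dist 28
```

>>> {"op": "arm_command", "data": {"steps": [{"translation": [10, 8, 15], "rotation": [0, 0, -1], "claw": 50}, {"translation": [20, 15, 35], "rotation": [0, 0, -1.92], "claw": 50}, {"translation": [20, 15, 70], "rotation": [0, 0, -1.92], "claw": 50}, {"translation": [20, 15, 100], "rotation": [0, 0, -1.92], "claw": 50}, {"translation": [20, 15, 109], "rotation": [0, 0, -1.92], "claw": 50}]}}

```text
clock: 7.1
tool_pos: [0.511, 0.1477, -0.0198]
orientation: [179.7, -0.1, -72.6]
force: [-0.8, -0.9, 0.4]
opening: 0.0504
gripper_force: 0.0
```

>>> {"op": "arm_command", "data": {"steps": [{"translation": [5, 0, 0], "rotation": [0, 0, 0], "claw": 50}, {"translation": [10, 0, 0], "rotation": [0, 0, 0], "claw": 50}, {"translation": [15, 0, 0], "rotation": [0, 0, 0], "claw": 50}, {"translation": [20, 0, 0], "rotation": [0, 0, 0], "claw": 50}, {"translation": [24, 0, 0], "rotation": [0, 0, 0], "claw": 50}]}}

```text
clock: 7.6
tool_pos: [0.5208, 0.1266, -0.0161]
orientation: [-179.9, 0.0, -72.5]
force: [-0.8, -0.0, 0.6]
opening: 0.0497
gripper_force: 0.0
```

Run:
```python
from plan import *
modf("m8",d2w(-129,100),cut=14)
```

```text
wrist size [92.  96.7] c in tool [58.   0.5] CCW of tool -0.1 | dock c [-130.3  102.5] relyaw 32.4 tool dock [-161.1  151.7] -57.5 z -0.0164 [ 0.  -0.7  0.2] t 7.65
```

Flush at 58 mm. Running the arc push.

>>> {"op": "arm_command", "data": {"steps": [{"translation": [8.1, -2.7, 0], "rotation": [0, 0, 0.61], "claw": 50}, {"translation": [16.3, -5, 0], "rotation": [0, 0, 1.22], "claw": 50}, {"translation": [24.6, -6.8, 0], "rotation": [0, 0, 1.83], "claw": 50}, {"translation": [33, -8.2, 0], "rotation": [0, 0, 2.44], "claw": 50}, {"translation": [41.5, -9.2, 0], "rotation": [0, 0, 3.06], "claw": 50}]}}

```text
clock: 8.15
tool_pos: [0.5427, 0.0908, -0.0164]
orientation: [-179.9, 0.1, -87.9]
force: [-0.8, 3.7, 0.1]
opening: 0.0502
gripper_force: 2.0
```

Run:
```python
from plan import *
modf("m9",d2w(-118,65),cut=14)
```

```text
wrist size [96.5 92.2] c in tool [58.   0.8] CCW of tool 0.2 | dock c [-114.3   66.4] relyaw 17.1 tool dock [-130.4  122.1] -73.1 z -0.0165 [1.7 1.7 0.3] t 8.2
```

>>> {"op": "arm_command", "data": {"steps": [{"translation": [8.1, -2.7, 0], "rotation": [0, 0, 0.61], "claw": 50}, {"translation": [16.3, -5, 0], "rotation": [0, 0, 1.22], "claw": 50}, {"translation": [24.6, -6.8, 0], "rotation": [0, 0, 1.83], "claw": 50}, {"translation": [33, -8.2, 0], "rotation": [0, 0, 2.44], "claw": 50}, {"translation": [41.5, -9.2, 0], "rotation": [0, 0, 3.06], "claw": 50}]}}

```text
clock: 8.7
tool_pos: [0.5534, 0.0496, -0.0165]
orientation: [-179.9, 0.1, -103.1]
force: [1.8, 3.1, 0.2]
opening: 0.0499
gripper_force: 1.8
```

>>> {"op": "arm_command", "data": {"steps": [{"translation": [7, -1, 0], "rotation": [0, 0, 0.35], "claw": 50}, {"translation": [14, -1, 0], "rotation": [0, 0, 0.35], "claw": 50}, {"translation": [19, -1, 0], "rotation": [0, 0, 0.35], "claw": 50}, {"translation": [24, -1, 0], "rotation": [0, 0, 0.35], "claw": 50}]}}

```text
clock: 9.1
tool_pos: [0.5485, 0.0257, -0.0165]
orientation: [-179.9, 0.1, -104.7]
force: [1.5, 5.8, 1.7]
opening: 0.0501
gripper_force: 2.7
```

Run:
```python
from plan import *
M=modf("m10",d2w(-108,2),cut=14)
module("m10s",w2d(M)*0+d2w(*M),"scene",.066)
# dock in wrist view: jaw tops
im,d,P=load("m10"); X=cloud("wrist",d,P); h=cv2.cvtColor(im,cv2.COLOR_RGB2HSV)
m=(X[...,2]>.031)&(X[...,2]<.041)&(h[...,1]<60)&(h[...,2]>90)&(d>0)
q=np.array([w2d(p) for p in X[m][:,:2]*1000]); print(len(q))
q=q[(abs(q[:,1])<90)&(q[:,0]>-60)]
for lo in range(-60,75,10):
    s=q[(q[:,0]>=lo)&(q[:,0]<lo+10)]; 
    if len(s)>5: l=s[s[:,1]<0,1]; r=s[s[:,1]>0,1]; print(lo,len(s),[ (t.min().round(),t.max().round()) for t in (l,r) if len(t)>3])
```

```text
wrist size [93.2 96.5] c in tool [59.2  0.3] CCW of tool -0.0 | dock c [-108.4    1.9] relyaw 0.2 tool dock [-108.3   61. ] -89.7 z -0.0166 [2.4 2.6 3.1] t 9.15
scene 959 [537.4 -32.7] [ 97.5 100.1] dock [-103.8    2.5] relyaw -0.3
191
0 124 [(np.float64(50.0), np.float64(56.0))]
10 20 [(np.float64(51.0), np.float64(53.0))]
```

Run:
```python
from plan import *
p=d2w(-187,1); rows([(*d2w(-108,90),75,-104.7),(*p,75,-104.7),(*p,75,-15)])
```

```text
[-29.   -0.7 -91.7] [-0.01  0.   -0.01] dist 96
[ 59.7  78.7 -91.7] [-0.01  0.   -0.01] dist 135
[ 59.7  78.7 -91.7] [-1.000e-02 -0.000e+00 -1.795e+01] dist 135
```

>>> {"op": "arm_command", "data": {"steps": [{"translation": [-15, 0, 0], "rotation": [0, 0, 0], "claw": 50}, {"translation": [-29, 0, -20], "rotation": [0, 0, 0], "claw": 50}, {"translation": [-29, 0, -60], "rotation": [0, 0, 0], "claw": 50}, {"translation": [-29, 0, -92], "rotation": [0, 0, 0], "claw": 50}, {"translation": [0, 25, -92], "rotation": [0, 0, 0], "claw": 50}]}}

```text
clock: 9.7
tool_pos: [0.5289, 0.0345, 0.079]
orientation: [-179.6, 0.2, -104.6]
force: [-0.1, -0.7, 0.2]
opening: 0.0503
gripper_force: 0.0
```

>>> {"op": "arm_command", "data": {"steps": [{"translation": [30, 27, 0], "rotation": [0, 0, 0], "claw": 50}, {"translation": [60, 54, 0], "rotation": [0, 0, 0], "claw": 50}, {"translation": [60, 54, 0], "rotation": [0, 0, -1.6], "claw": 50}, {"translation": [60, 54, 0], "rotation": [0, 0, -3.2], "claw": 50}, {"translation": [60, 54, 0], "rotation": [0, 0, -4.8], "claw": 50}]}}

```text
clock: 10.2
tool_pos: [0.4552, -0.0125, 0.0749]
orientation: [179.9, -0.0, -80.5]
force: [0.8, 0.5, 0.0]
opening: 0.0503
gripper_force: 0.0
```

>>> {"op": "arm_command", "data": {"steps": [{"translation": [0, 0, 0], "rotation": [0, 0, -1.6], "claw": 50}, {"translation": [0, 0, 0], "rotation": [0, 0, -3.2], "claw": 50}, {"translation": [0, 0, 0], "rotation": [0, 0, -4.8], "claw": 50}, {"translation": [0, 0, 0], "rotation": [0, 0, -6.4], "claw": 50}, {"translation": [0, 0, 0], "rotation": [0, 0, -8], "claw": 50}]}}

```text
clock: 10.7
tool_pos: [0.4553, -0.0123, 0.0746]
orientation: [179.9, 0.0, -40.5]
force: [0.3, -0.3, -0.1]
opening: 0.0499
gripper_force: 0.0
```

>>> {"op": "arm_command", "data": {"steps": [{"translation": [0, 0, 0], "rotation": [0, 0, -1.6], "claw": 50}, {"translation": [0, 0, 0], "rotation": [0, 0, -3.2], "claw": 50}, {"translation": [0, 0, 0], "rotation": [0, 0, -4.8], "claw": 50}, {"translation": [0, 0, 0], "rotation": [0, 0, -5.15], "claw": 50}, {"translation": [0, 0, 0], "rotation": [0, 0, -5.15], "claw": 50}]}}

```text
clock: 11.2
tool_pos: [0.4554, -0.0123, 0.0746]
orientation: [179.9, 0.1, -15.0]
force: [-0.4, -0.2, -0.1]
opening: 0.0498
gripper_force: 0.0
```

Run:
```python
from plan import *
M=modf("m11",d2w(-108,2),cut=14)
module("m11s",d2w(*M),"scene",.07)
im,d,P=load("m11"); X=cloud("wrist",d,P); h=cv2.cvtColor(im,cv2.COLOR_RGB2HSV)
m=(X[...,2]>.031)&(X[...,2]<.042)&(h[...,1]<60)&(h[...,2]>90)&(d>0)
q=np.array([w2d(p) for p in X[m][:,:2]*1000]); print(len(q))
q=q[(abs(q[:,1])<90)&(q[:,0]>-60)]
for lo in range(-60,75,10):
    s=q[(q[:,0]>=lo)&(q[:,0]<lo+10)]; 
    if len(s)>5: l=s[s[:,1]<0,1]; r=s[s[:,1]>0,1]; print(lo,len(s),[ (t.min().round(1),t.max().round(1)) for t in (l,r) if len(t)>3])
rows([(*d2w(M[0]-79,M[1]),75,-15),(*d2w(M[0]-79,M[1]),-16,-15)])
```

```text
wrist size [96.8 96.4] c in tool [80.1 -0.5] CCW of tool 0.2 | dock c [-108.1    1.4] relyaw 0.1 tool dock [-188.2    1. ] -0.1 z 0.0747 [0.9 0.  0.2] t 11.25
scene 1110 [537.6 -33.5] [96.1 98.2] dock [-103.4    1.9] relyaw 0.2
370
-60 187 [(np.float64(-82.5), np.float64(-64.7))]
[ 1.  -0.4 -0.3] [ 0.01  0.01 -0.02] dist 1
[ 1.  -0.4 90.7] [ 0.01  0.01 -0.02] dist 91
```

>>> {"op": "arm_command", "data": {"steps": [{"translation": [0, 0, 40], "rotation": [0, 0, 0], "claw": 50}, {"translation": [0, 0, 75], "rotation": [0, 0, 0], "claw": 50}, {"translation": [0, 0, 91], "rotation": [0, 0, 0], "claw": 50}, {"translation": [5, 0, 91], "rotation": [0, 0, 0], "claw": 50}, {"translation": [12, 0, 91], "rotation": [0, 0, 0], "claw": 50}]}}

```text
clock: 11.8
tool_pos: [0.4681, -0.0156, -0.0158]
orientation: [180.0, 0.0, -15.1]
force: [0.3, 0.7, 0.2]
opening: 0.0495
gripper_force: 0.0
```

>>> {"op": "arm_command", "data": {"steps": [{"translation": [8, 0, 0], "rotation": [0, 0, 0], "claw": 50}, {"translation": [16, 0, 0], "rotation": [0, 0, 0], "claw": 50}, {"translation": [24, 0, 0], "rotation": [0, 0, 0], "claw": 50}, {"translation": [32, 0, 0], "rotation": [0, 0, 0], "claw": 50}, {"translation": [40, 0, 0], "rotation": [0, 0, 0], "claw": 50}]}}

```text
clock: 12.3
tool_pos: [0.5049, -0.0266, -0.0153]
orientation: [180.0, 0.1, -15.1]
force: [-8.8, 2.6, 6.9]
opening: 0.0502
gripper_force: 4.5
```

>>> {"op": "arm_command", "data": {"steps": [{"translation": [6, 0, 0], "rotation": [0, 0, 0], "claw": 50}, {"translation": [12, 0, 0], "rotation": [0, 0, 0], "claw": 50}, {"translation": [18, 0, 0], "rotation": [0, 0, 0], "claw": 50}, {"translation": [24, 0, 0], "rotation": [0, 0, 0], "claw": 50}, {"translation": [30, 0, 0], "rotation": [0, 0, 0], "claw": 50}]}}

```text
clock: 12.8
tool_pos: [0.534, -0.0344, -0.0153]
orientation: [180.0, 0.1, -15.1]
force: [-8.1, 2.0, 5.8]
opening: 0.0501
gripper_force: 4.0
```

Run:
```python
from plan import *
o=ctrl.get_obs(); t=w2d(o["tool_pos"][:2]*1000)
M=modf("m12",d2w(t[0]+59,0),cut=14,rad=.07)
im,d,P=load("m12"); X=cloud("wrist",d,P); h=cv2.cvtColor(im,cv2.COLOR_RGB2HSV)
m=(X[...,2]>.031)&(X[...,2]<.041)&(h[...,1]<60)&(h[...,2]>60)&(d>0)
q=np.array([w2d(p) for p in X[m][:,:2]*1000]); q=q[(abs(q[:,1])<90)&(q[:,0]>-60)&(q[:,0]<80)]
for lo in range(-60,75,10):
    s=q[(q[:,0]>=lo)&(q[:,0]<lo+10)]; 
    if len(s)>5: l=s[s[:,1]<0,1]; r=s[s[:,1]>0,1]; print(lo,len(s),[ (t.min().round(1),t.max().round(1)) for t in (l,r) if len(t)>3])
```

```text
wrist size [ 89.2 117.7] c in tool [55.2 11.2] CCW of tool -0.0 | dock c [-50.  -10.8] relyaw -0.1 tool dock [-105.2    0.4] -0.1 z -0.0152 [-1.  -0.4 -1. ] t 12.85
-60 7 [(np.float64(-83.2), np.float64(-81.3))]
-50 1167 [(np.float64(-73.4), np.float64(-59.1)), (np.float64(56.1), np.float64(71.3))]
-40 1924 [(np.float64(-71.9), np.float64(-55.3)), (np.float64(52.3), np.float64(69.3))]
-30 1952 [(np.float64(-68.4), np.float64(-52.5)), (np.float64(50.2), np.float64(65.3))]
-20 2095 [(np.float64(-67.4), np.float64(-52.4)), (np.float64(50.2), np.float64(64.9))]
-10 2174 [(np.float64(-67.1), np.float64(-52.5)), (np.float64(50.2), np.float64(64.9))]
0 238 [(np.float64(-67.2), np.float64(-52.4)), (np.float64(50.5), np.float64(64.2))]
```

>>> {"op": "arm_command", "data": {"steps": [{"translation": [6, -1, 0], "rotation": [0, 0, 0], "claw": 50}, {"translation": [12, -1, 0], "rotation": [0, 0, 0], "claw": 50}, {"translation": [18, -1, 0], "rotation": [0, 0, 0], "claw": 50}, {"translation": [24, -1, 0], "rotation": [0, 0, 0], "claw": 50}, {"translation": [30, -1, 0], "rotation": [0, 0, 0], "claw": 50}]}}

```text
clock: 13.35
tool_pos: [0.5635, -0.041, -0.0155]
orientation: [180.0, 0.1, -15.1]
force: [-8.3, 1.8, 6.3]
opening: 0.05
gripper_force: 4.2
```

>>> {"op": "arm_command", "data": {"steps": [{"translation": [3, 0, 0], "rotation": [0, 0, 0], "claw": 50}, {"translation": [6, 0, 0], "rotation": [0, 0, 0], "claw": 50}, {"translation": [8, 0, 0], "rotation": [0, 0, 0], "claw": 50}, {"translation": [10, 0, 0], "rotation": [0, 0, 0], "claw": 50}]}}

```text
clock: 13.75
tool_pos: [0.573, -0.0435, -0.0155]
orientation: [180.0, 0.1, -15.1]
force: [-6.7, 2.7, 6.5]
opening: 0.0499
gripper_force: 4.1
```

>>> {"op": "arm_command", "data": {"steps": [{"translation": [1, 0, 0], "rotation": [0, 0, 0], "claw": 50}, {"translation": [2, 0, 0], "rotation": [0, 0, 0], "claw": 50}]}}

```text
clock: 13.95
tool_pos: [0.5749, -0.044, -0.0155]
orientation: [180.0, 0.1, -15.1]
force: [-8.6, 2.0, 5.8]
opening: 0.0503
gripper_force: 4.1
```

```bash
cat > dk.py <<'E'
from plan import *
def look(tag):
    im,d,P=snap("wrist",tag); X=cloud("wrist",d,P); o=ctrl.get_obs(); t=w2d(o["tool_pos"][:2]*1000); print("tool",t.round(1),o["tool_pos"][2].round(4),o["force"].round(1),round(o["clock"],2))
    q=(X[...,:2]*1000-SEAT)@np.array([[np.cos(np.radians(DY)),-np.sin(np.radians(DY))],[np.sin(np.radians(DY)),np.cos(np.radians(DY))]])
    f=(X[...,2]>.0465)&(X[...,2]<.054)&(np.hypot(q[...,0]-t[0]-59,q[...,1])<60)&(q[...,0]>t[0]+16)&(d>0)
    print("flange far x",np.percentile(q[f][:,0],99.7).round(1),"y",np.percentile(q[f][:,1],[.3,99.7]).round(1))
    h=cv2.cvtColor(im,cv2.COLOR_RGB2HSV); b=(abs(q[...,1])<30)&(q[...,0]>30)&(q[...,0]<90)&(X[...,2]>.025)&(X[...,2]<.042)&(h[...,1]<60)&(h[...,2]>60)
    if b.sum()>20: print("backwall x",np.percentile(q[b][:,0],[1,99]).round(1))
    e=(abs(q[...,1])<15)&(q[...,0]>t[0]+90)&(X[...,2]>.0405)&(X[...,2]<.056)&(d>0)
    if e.sum(): print("housing far x",np.percentile(q[e][:,0],99.5).round(1))
E
python3 -c "
from dk import *
look('m13')"
```

```text
tool [-64.3   1.3] -0.0155 [-7.7  1.1  4.4] 14.0
flange far x 33.7 y [-40.4  42. ]
housing far x 40.3
```

>>> {"op": "arm_command", "data": {"steps": [{"translation": [2, 0, 0], "rotation": [0, 0, 0], "claw": 50}, {"translation": [4, 0, 0], "rotation": [0, 0, 0], "claw": 50}]}}

```text
clock: 14.2
tool_pos: [0.5789, -0.045, -0.0155]
orientation: [180.0, 0.1, -15.1]
force: [-8.4, 1.1, 5.0]
opening: 0.0502
gripper_force: 3.8
```

>>> {"op": "arm_command", "data": {"steps": [{"translation": [1, 0, 0], "rotation": [0, 0, 0], "claw": 50}]}}

```text
clock: 14.3
tool_pos: [0.58, -0.0453, -0.0155]
orientation: [180.0, 0.1, -15.1]
force: [-7.9, 2.2, 6.0]
opening: 0.0503
gripper_force: 4.2
```

>>> {"op": "arm_command", "data": {"steps": [{"translation": [1, 0, 0], "rotation": [0, 0, 0], "claw": 50}]}}

```text
clock: 14.4
tool_pos: [0.5801, -0.0454, -0.0155]
orientation: [180.0, 0.2, -15.1]
force: [-13.8, 7.3, 11.7]
opening: 0.0504
gripper_force: 7.4
```

```bash
python3 -c "
from dk import *
look('m14')"
```

```text
tool [-59.3   1.3] -0.0155 [-10.9   4.    8.4] 14.45
flange far x 39.0 y [-40.4  42.2]
backwall x [45.6 46.1]
housing far x 45.6
```

>>> {"op": "arm_command", "data": {"steps": [{"translation": [0.7, 0, 0], "rotation": [0, 0, 0], "claw": 50}, {"translation": [0.7, 0, 0], "rotation": [0, 0, 0], "claw": 50}]}}

```text
clock: 14.65
tool_pos: [0.58, -0.0454, -0.0155]
orientation: [180.0, 0.2, -15.1]
force: [-12.6, 5.1, 10.5]
opening: 0.0498
gripper_force: 7.1
```

Run:
```python
from dk import *
look('m15')
# gate knob & bar from scene + side
for n in ["scene","side"]:
    im,d,P=snap(n,"g"+n); X=cloud(n,d,P); h=cv2.cvtColor(im,cv2.COLOR_RGB2HSV)
    q=(X[...,:2]*1000-SEAT)@np.array([[np.cos(np.radians(DY)),-np.sin(np.radians(DY))],[np.sin(np.radians(DY)),np.cos(np.radians(DY))]])
    near=np.hypot(q[...,0]+56,q[...,1]+72)<95
    k=near&(X[...,2]>.045)&(X[...,2]<.073)&(h[...,2]<70)&(np.hypot(q[...,0]+56,q[...,1]+72)>45)&(q[...,1]<-60)
    r=near&((h[...,0]<8)|(h[...,0]>172))&(h[...,1]>120)&(X[...,2]>.01)
    print(n,"knob",k.sum(),q[k].mean(0).round(1) if k.any() else "", "red",r.sum(),q[r].mean(0).round(1) if r.any() else "")
rows([(*d2w(-110,1),-16,-15),(*d2w(-110,1),80,-15)])
```

```text
tool [-59.3   1.3] -0.0155 [-13.4   5.5  10.9] 14.7
flange far x 39.0 y [-40.3  42.2]
backwall x [45.6 46.1]
housing far x 45.5
scene knob 13 [-118.8  -93.2] red 7 [-116.3  -91.1]
side knob 40 [-128.   -83.4] red 133 [-105.4  -78.3]
[-50.7   0.4   0.7] [ 0.01  0.04 -0.02] dist 51
[-51.    0.5 -95.3] [ 0.01  0.04 -0.02] dist 108
```

>>> {"op": "arm_command", "data": {"steps": [{"translation": [1.5, 0, 0], "rotation": [0, 0, 0], "claw": 50}, {"translation": [3, 0, 0], "rotation": [0, 0, 0], "claw": 50}, {"translation": [3, 0, 0], "rotation": [0, 0, 0], "claw": 50}]}}

```text
clock: 15.1
tool_pos: [0.5799, -0.0456, -0.0155]
orientation: [179.9, 0.5, -15.1]
force: [-23.4, 13.6, 21.8]
opening: 0.0503
gripper_force: 13.3
```

>>> {"op": "arm_command", "data": {"steps": [{"translation": [-8, 0, 0], "rotation": [0, 0, 0], "claw": 50}, {"translation": [-35, 0, 0], "rotation": [0, 0, 0], "claw": 50}, {"translation": [-54, 0, -20], "rotation": [0, 0, 0], "claw": 50}, {"translation": [-54, 0, -60], "rotation": [0, 0, 0], "claw": 50}, {"translation": [-54, 0, -96], "rotation": [0, 0, 0], "claw": 50}]}}

```text
clock: 15.6
tool_pos: [0.5341, -0.0322, 0.0822]
orientation: [-180.0, -0.1, -15.0]
force: [1.6, 0.0, 0.3]
opening: 0.0501
gripper_force: 0.0
```

Run:
```python
from dk import *
im,d,P=snap("wrist","m16"); X=cloud("wrist",d,P); o=ctrl.get_obs(); print(o["tool_pos"],o["force"].round(1),o["clock"])
h=cv2.cvtColor(im,cv2.COLOR_RGB2HSV)
q=(X[...,:2]*1000-SEAT)@np.array([[np.cos(np.radians(DY)),-np.sin(np.radians(DY))],[np.sin(np.radians(DY)),np.cos(np.radians(DY))]])
f=(X[...,2]>.047)&(X[...,2]<.054)&(np.hypot(q[...,0],q[...,1])<60)
print("flange",np.percentile(q[f],[.3,99.7],axis=0).round(1).tolist())
e=(X[...,2]>.0415)&(X[...,2]<.054)&(np.hypot(q[...,0],q[...,1])<72)&(h[...,2]<255)
r=cv2.minAreaRect(q[e].astype(np.float32)); print("module",r)
k=(X[...,2]>.055)&(X[...,2]<.074)&(np.hypot(q[...,0]+56,q[...,1]+72)<85)&(np.hypot(q[...,0]+56,q[...,1]+72)>50)
print("knob",k.sum(),q[k].min(0) if k.any() else "",q[k].max(0) if k.any() else "")
```

```text
[ 0.53813276 -0.0317832   0.0885519 ] [3.3 0.5 6.2] 15.65
flange [[-44.1, -40.6], [24.6, 42.1]]
module ((-11.691999435424805, 0.6687049865722656), (96.4117431640625, 76.71077728271484), 89.97982025146484)
knob 0
```

View pics/m16.png

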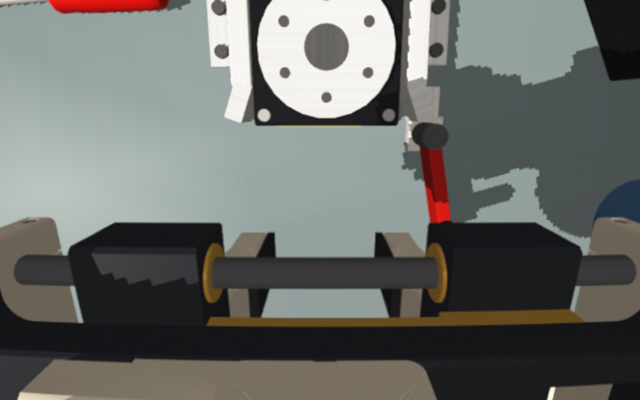

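Wrist view: the module is square in the cradle, its near edge at row 124 level with the mouth ends at row 120 and equal gaps either side. The red gate is at (437,185) with its hinge at (430,135). The push met a rigid stop at 23 N. Next: shut the fingers and turn for the gate.

```bash
cat > gate.py <<'E'
from dk import *
H=np.array([-58.,-73.])
def tp(th,off,z,r=70):
    k=H+r*np.array([-np.sin(th),np.cos(th)]); v=np.array([np.cos(th),np.sin(th)])
    return (*d2w(*(k-off*v)),z,np.degrees(th)-180+DY)
E
python3 - <<'E'
from gate import *
a=tp(1.8,19+30,85); print(a); o=ctrl.get_obs(); rows([(a[0],a[1],a[2],o["orientation"][2]),a])
E
```

```text
(np.float64(490.5227881121272), np.float64(-164.1937562335225), 85, np.float64(-91.86759687645181))
[-11.9 140.2   2.9] [-0.04 -0.12  0.  ] dist 141
[-11.9 140.2   2.9] [-0.12 -0.07 15.38] dist 141
```

>>> {"op": "arm_command", "data": {"steps": [{"translation": [-3, 35, 0], "rotation": [0, 0, 0], "claw": 0}, {"translation": [-6, 70, 0], "rotation": [0, 0, 0], "claw": 0}, {"translation": [-9, 105, 0], "rotation": [0, 0, 0], "claw": 0}, {"translation": [-12, 140, 0], "rotation": [0, 0, 0], "claw": 0}, {"translation": [-12, 140, 0], "rotation": [0, 0, 1.4], "claw": 0}]}}

```text
clock: 16.15
tool_pos: [0.485, -0.1672, 0.0808]
orientation: [-180.0, -0.1, -22.2]
force: [0.4, 0.4, 0.0]
opening: 0.0155
gripper_force: 0.0
```

>>> {"op": "arm_command", "data": {"steps": [{"translation": [0, 0, 0], "rotation": [0, 0, 1.5], "claw": 0}, {"translation": [0, 0, 0], "rotation": [0, 0, 3], "claw": 0}, {"translation": [0, 0, 0], "rotation": [0, 0, 4.5], "claw": 0}, {"translation": [0, 0, 0], "rotation": [0, 0, 6], "claw": 0}, {"translation": [0, 0, 0], "rotation": [0, 0, 7], "claw": 0}]}}

```text
clock: 16.65
tool_pos: [0.4867, -0.1647, 0.0809]
orientation: [-179.9, -0.1, -57.4]
force: [-0.2, 0.7, -0.3]
opening: 0.0003
gripper_force: 0.0
```

>>> {"op": "arm_command", "data": {"steps": [{"translation": [0, 0, 0], "rotation": [0, 0, 1.5], "claw": 0}, {"translation": [0, 0, 0], "rotation": [0, 0, 3], "claw": 0}, {"translation": [0, 0, 0], "rotation": [0, 0, 4.5], "claw": 0}, {"translation": [0, 0, 0], "rotation": [0, 0, 6], "claw": 0}, {"translation": [0, 0, 0], "rotation": [0, 0, 7], "claw": 0}]}}

```text
clock: 17.15
tool_pos: [0.4868, -0.1646, 0.0809]
orientation: [-179.8, -0.0, -92.4]
force: [0.2, 0.1, 0.2]
opening: 0.0007
gripper_force: 0.0
```

Run:
```python
from gate import *
o=ctrl.get_obs(); print(o["tool_pos"],o["orientation"],o["opening"],o["clock"])
Rt=R.from_euler("xyz",o["orientation"],degrees=True).as_matrix()
A=np.array([[np.cos(np.radians(DY)),-np.sin(np.radians(DY))],[np.sin(np.radians(DY)),np.cos(np.radians(DY))]])
for n in ["wrist","scene","side"]:
    im,d,P=snap(n,"k1"+n); X=cloud(n,d,P); T=(X-np.array(o["tool_pos"]))@Rt*1000; q=(X[...,:2]*1000-SEAT)@A
    h=cv2.cvtColor(im,cv2.COLOR_RGB2HSV)
    m=(np.abs(T[...,0])<16)&(np.abs(T[...,1])<30)&(d>0)&(T[...,2]<20)&(T[...,2]>-75)
    if m.sum()>10: print(n,m.sum(),"tip z",np.percentile(T[m][:,2],[50,95,99]).round(1),"y",np.percentile(T[m][:,1],[1,99]).round(1),"x",np.percentile(T[m][:,0],[1,99]).round(1))
    rr=np.hypot(q[...,0]+56,q[...,1]+72)
    k=(X[...,2]>.05)&(X[...,2]<.074)&(rr<90)&(rr>45)&(h[...,2]<110)&(d>0)
    if k.sum()>3: print("  knob",k.sum(),np.percentile(q[k],[2,50,98],axis=0).round(1).tolist())
    r=(rr<95)&((h[...,0]<8)|(h[...,0]>172))&(h[...,1]>120)&(X[...,2]>.03)&(X[...,2]<.042)
    if r.sum()>3: g=q[r]-H; print("  bar",r.sum(),"theta",np.arctan2(-g[:,0],g[:,1]).mean().round(3),np.hypot(*g.T).max().round(1))
```

```text
[ 0.48675698 -0.16463497  0.0808942 ] [-1.79835023e+02 -4.99669201e-03 -9.23694500e+01] 0.0006815328786171071 17.15
wrist 572 tip z [-47.3 -34.2 -32.1] y [-4.1  8.4] x [ 5.5 11.3]
  knob 38 [[-132.5, -93.1], [-130.9, -87.1], [14.9, -25.9]]
  knob 62 [[-127.8, -93.8], [-116.6, -86.4], [1.1, 0.5]]
  bar 78 theta 1.842 64.8
side 118 tip z [-54.9 -35.5 -31.5] y [-17.5  21.2] x [-15.5   9.4]
  knob 39 [[-134.6, -91.8], [-127.6, -83.1], [-13.9, 1.6]]
  bar 67 theta 1.655 82.7
```

Run:
```python
from gate import *
a=tp(1.79,44,15); b=tp(1.79,19,15); rows([a,b])
ths=np.linspace(1.79,0,16)[1:]
path=[b]+[tp(t,18.5,15) for t in ths]
for i in range(1,16,5): print(i); rows(path[i:i+5],path[i-1])
```

```text
[-6.2 -3.6 65.7] [-0.02 -0.    0.1 ] dist 66
[-31.2  -3.8  65.7] [-0.02 -0.    0.1 ] dist 73
1
[-9.   1.7  0. ] [-0.   -0.    1.37] dist 9
[-17.6   2.4   0. ] [-0.   -0.    2.73] dist 18
[-26.2   2.    0. ] [-0.  -0.   4.1] dist 26
[-34.7   0.7   0. ] [-0.   -0.    5.47] dist 35
[-43.   -1.7  -0. ] [ 0.   -0.    6.84] dist 43
6
[-8.5  1.7  0. ] [ 0.   -0.    1.37] dist 9
[-17.1   2.4   0. ] [ 0.   -0.    2.73] dist 17
[-25.7   2.    0. ] [ 0.  -0.   4.1] dist 26
[-34.2   0.7   0. ] [-0.   -0.    5.47] dist 34
[-42.5  -1.7  -0. ] [-0.   -0.    6.84] dist 43
11
[-8.5  1.7  0. ] [ 0.   -0.    1.37] dist 9
[-17.1   2.4   0. ] [ 0.   -0.    2.73] dist 17
[-25.7   2.    0. ] [ 0.  -0.   4.1] dist 26
[-34.2   0.7   0. ] [ 0.   -0.    5.47] dist 34
[-42.5  -1.7  -0. ] [ 0.   -0.    6.84] dist 43
```

>>> {"op": "arm_command", "data": {"steps": [{"translation": [-3, -4, 35], "rotation": [0, 0, 0], "claw": 0}, {"translation": [-6, -4, 66], "rotation": [0, 0, 0], "claw": 0}, {"translation": [-14, -4, 66], "rotation": [0, 0, 0.1], "claw": 0}, {"translation": [-23, -4, 66], "rotation": [0, 0, 0.1], "claw": 0}, {"translation": [-31, -4, 66], "rotation": [0, 0, 0.1], "claw": 0}]}}

```text
clock: 17.8
tool_pos: [0.4918, -0.1327, 0.0155]
orientation: [-179.9, -0.0, -92.5]
force: [0.4, -2.3, 1.0]
opening: 0.0005
gripper_force: 1.0
```

>>> {"op": "arm_command", "data": {"steps": [{"translation": [-9, 1.7, 0], "rotation": [0, 0, 1.37], "claw": 0}, {"translation": [-17.6, 2.4, 0], "rotation": [0, 0, 2.73], "claw": 0}, {"translation": [-26.2, 2, 0], "rotation": [0, 0, 4.1], "claw": 0}, {"translation": [-34.7, 0.7, 0], "rotation": [0, 0, 5.47], "claw": 0}, {"translation": [-43, -1.7, 0], "rotation": [0, 0, 6.84], "claw": 0}]}}

```text
clock: 18.3
tool_pos: [0.4954, -0.0896, 0.0159]
orientation: [-179.9, 0.1, -127.0]
force: [1.3, -1.3, -0.8]
opening: 0.0004
gripper_force: 0.6
```

```bash
cat >> gate.py <<'E'
def gl(tag):
    o=ctrl.get_obs(); print("tool",w2d(o["tool_pos"][:2]*1000).round(1),(o["orientation"][2]-DY).round(1),o["tool_pos"][2].round(4),o["force"].round(1),round(o["clock"],2))
    A=np.array([[np.cos(np.radians(DY)),-np.sin(np.radians(DY))],[np.sin(np.radians(DY)),np.cos(np.radians(DY))]])
    for n in ["wrist","scene","side"]:
        im,d,P=snap(n,tag+n); X=cloud(n,d,P); q=(X[...,:2]*1000-SEAT)@A; h=cv2.cvtColor(im,cv2.COLOR_RGB2HSV)
        rr=np.hypot(*np.moveaxis(q-H,-1,0))
        r=(rr<92)&(rr>20)&((h[...,0]<8)|(h[...,0]>172))&(h[...,1]>120)&(X[...,2]>.033)&(X[...,2]<.044)
        if r.sum()>3: g=q[r]-H; print(n,"bar",r.sum(),"theta",np.median(np.arctan2(-g[:,0],g[:,1])).round(3),np.percentile(q[r],[3,97],axis=0).round().tolist())
E
python3 -c "
from gate import *
gl('g2')"
```

```text
tool [-129.6  -63.3] -112.0 0.0159 [ 1.3 -1.3 -0.8] 18.3
scene bar 39 theta 1.103 [[-106.0, -66.0], [-77.0, -47.0]]
side bar 30 theta 1.103 [[-133.0, -64.0], [-77.0, -36.0]]
```

>>> {"op": "arm_command", "data": {"steps": [{"translation": [-8.5, 1.7, 0], "rotation": [0, 0, 1.37], "claw": 0}, {"translation": [-17.1, 2.4, 0], "rotation": [0, 0, 2.73], "claw": 0}, {"translation": [-25.7, 2, 0], "rotation": [0, 0, 4.1], "claw": 0}, {"translation": [-34.2, 0.7, 0], "rotation": [0, 0, 5.47], "claw": 0}, {"translation": [-42.5, -1.7, 0], "rotation": [0, 0, 6.84], "claw": 0}]}}

```text
clock: 18.95
tool_pos: [0.5207, -0.0574, 0.0146]
orientation: [180.0, 0.0, -161.0]
force: [-2.1, 0.4, 1.1]
opening: 0.0
gripper_force: 0.6
```

>>> {"op": "arm_command", "data": {"steps": [{"translation": [-8.5, 1.7, 0], "rotation": [0, 0, 1.37], "claw": 0}, {"translation": [-17.1, 2.4, 0], "rotation": [0, 0, 2.73], "claw": 0}, {"translation": [-25.7, 2, 0], "rotation": [0, 0, 4.1], "claw": 0}]}}

```text
clock: 19.25
tool_pos: [0.5445, -0.0471, 0.0146]
orientation: [180.0, 0.0, 178.5]
force: [-1.2, 1.0, 0.6]
opening: 0.0004
gripper_force: 0.5
```

```bash
python3 -c "
from gate import *
gl('g3'); rows([tp(.2,18.5,15),tp(.1,18.5,15),tp(0,18.5,15)])"
```

```text
tool [-93.2  -9.6] 193.5 0.0146 [-1.2  1.   0.6] 19.25
scene bar 76 theta 0.13 [[-73.0, -52.0], [-55.0, 5.0]]
[-3.   0.8 -0.6] [0.   0.01 0.48] dist 3
[-10.1   2.   -0.6] [0.   0.01 1.62] dist 10
[-17.4   2.5  -0.6] [0.   0.01 2.77] dist 18
```

>>> {"op": "arm_command", "data": {"steps": [{"translation": [-5, 1, 0], "rotation": [0, 0, 0.9], "claw": 0}, {"translation": [-10, 2, 0], "rotation": [0, 0, 1.8], "claw": 0}, {"translation": [-14, 2.4, 0], "rotation": [0, 0, 2.7], "claw": 0}]}}

```text
clock: 19.7
tool_pos: [0.5584, -0.0451, 0.0143]
orientation: [180.0, 0.0, 165.2]
force: [-0.8, 2.7, 0.5]
opening: 0.0005
gripper_force: 1.4
```

>>> {"op": "arm_command", "data": {"steps": [{"translation": [-1.5, 0, 0], "rotation": [0, 0, 0], "claw": 0}, {"translation": [-3, 0, 0], "rotation": [0, 0, 0], "claw": 0}]}}

```text
clock: 19.9
tool_pos: [0.5615, -0.0457, 0.0143]
orientation: [180.0, 0.0, 165.3]
force: [-0.9, 3.0, 1.4]
opening: 0.0008
gripper_force: 1.4
```

>>> {"op": "arm_command", "data": {"steps": [{"translation": [-1, 0, 0], "rotation": [0, 0, 0], "claw": 0}, {"translation": [-2, 0, 0], "rotation": [0, 0, 0], "claw": 0}]}}

```text
clock: 20.1
tool_pos: [0.5633, -0.0466, 0.0141]
orientation: [180.0, 0.0, 165.2]
force: [-0.1, 2.2, 0.7]
opening: 0.0005
gripper_force: 0.9
```

```bash
python3 -c "
from gate import *
gl('g4')"
```

```text
tool [-75.2  -4.2] 180.2 0.0141 [-0.1  2.2  0.7] 20.1
scene bar 51 theta -0.074 [[-59.0, -53.0], [-48.0, 8.0]]
side bar 5 theta 0.07 [[-64.0, -50.0], [-59.0, 11.0]]
```

>>> {"op": "arm_command", "data": {"steps": [{"translation": [-1, 0, 0], "rotation": [0, 0, 0], "claw": 0}, {"translation": [-2, 0, 0], "rotation": [0, 0, 0], "claw": 0}]}}

```text
clock: 20.45
tool_pos: [0.5646, -0.0471, 0.0138]
orientation: [-180.0, -0.1, 165.0]
force: [-4.6, 4.2, 3.9]
opening: 0.0004
gripper_force: 3.3
```

>>> {"op": "arm_command", "data": {"steps": [{"translation": [-1, 0, 0], "rotation": [0, 0, 0], "claw": 0}, {"translation": [-2, 0, 0], "rotation": [0, 0, 0], "claw": 0}]}}

```text
clock: 20.65
tool_pos: [0.5649, -0.0473, 0.0136]
orientation: [-180.0, -0.2, 165.0]
force: [-10.2, 9.4, 9.7]
opening: 0.0002
gripper_force: 7.1
```

```bash
python3 -c "
from gate import *
gl('g5')"
```

```text
tool [-73.4  -4.5] 180.0 0.0136 [-10.2   9.4   9.7] 20.65
scene bar 51 theta -0.093 [[-58.0, -53.0], [-48.0, 8.0]]
side bar 13 theta 0.074 [[-64.0, -51.0], [-56.0, 12.0]]
```

>>> {"op": "arm_command", "data": {"steps": [{"translation": [10, 0, 0], "rotation": [0, 0, 0], "claw": 0}, {"translation": [45, 0, -10], "rotation": [0, 0, 0], "claw": 0}, {"translation": [60, 0, -50], "rotation": [0, 0, 0], "claw": 0}, {"translation": [60, 0, -100], "rotation": [0, 0, 0], "claw": 0}, {"translation": [60, 0, -140], "rotation": [0, 0, 0], "claw": 0}]}}

```text
clock: 21.3
tool_pos: [0.509, -0.0323, 0.1567]
orientation: [180.0, 0.1, 165.1]
force: [0.9, -0.5, 0.4]
opening: 0.0004
gripper_force: 0.0
```

>>> {"op": "arm_command", "data": {"steps": [{"translation": [0, 0, -30], "rotation": [0, 0, 0], "claw": 0}, {"translation": [0, 0, -30], "rotation": [0, 0, 0], "claw": 0}]}}

```text
clock: 21.5
tool_pos: [0.5119, -0.032, 0.1889]
orientation: [179.8, 0.5, 165.1]
force: [-0.5, 0.2, -1.4]
opening: 0.0008
gripper_force: 0.0
```

```bash
python3 -c "
from gate import *
gl('g6')
a=cv2.imread('pics/g6scene.png')[160:330,190:400]; b=cv2.imread('pics/g6wrist.png')
a=cv2.resize(a,(494,400),interpolation=cv2.INTER_CUBIC); b=cv2.resize(b,(640,400))
cv2.imwrite('pics/c6.png',cv2.resize(np.hstack([a,b]),(800,282)))"
```

```text
tool [-128.6   -3.4] 180.1 0.1889 [-0.5  0.2 -1.4] 21.5
scene bar 50 theta -0.081 [[-59.0, -53.0], [-48.0, 9.0]]
side bar 48 theta 0.066 [[-65.0, -51.0], [-52.0, 12.0]]
```

View pics/c6.png

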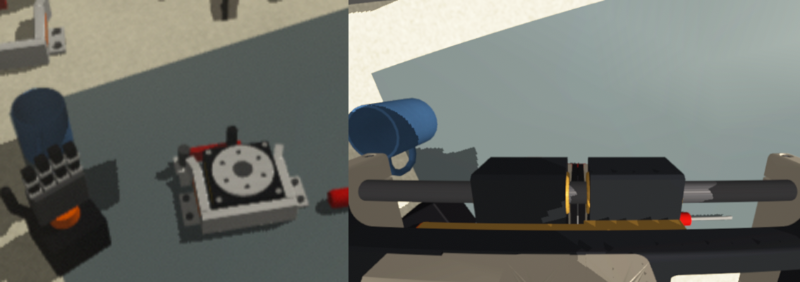

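The scene crop shows the module seated at (240,170) and the red gate across the mouth at (215,155). The mug, hand and screwdriver are undisturbed and the arm is clear. Handing in.

```bash
python3 -c "
from plant import ctrl
print(ctrl.close_job())"
```

```text
the job is handed in; nothing more can be done
None
```

The module is square in the aluminium cradle and home against its back stop, the red gate is closed behind it to its stop, and the job was handed in at 21.5 s with the hand, mug and screwdriver untouched; in a first try the fingertips, about 31 mm short of the reported TCP, rode lightly on the housing top, so I backed off and pushed again lower down.

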